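# Push the porous stone into its seat

## Task

On the deck of the blue cell base, push the light grey porous stone gently with the fingertips across the deck and over the rim of the round seat, until it drops in and lies flat, level with the deck. Only push or press it: never pick it up or lift it off the deck, and do not push it off the plate. Leave the brown stone and the other things on the bench where they are.

Things in the scene. Friction and masses are not known exactly. Their poses are not given: they have to be found in the camera images.
- grey_stone: the light grey porous filter stone: a loose flat disc, 62 mm in diameter, 10 mm thick, about 0.08 kg, lying on the deck of the blue cell base. Origin at the centre of its underside, z up (its top face is 10 mm above the origin). It slides freely under a light push.
- brown_stone: the dark brown porous stone, same size (62 mm diameter, 10 mm thick), also loose on the deck on the other side of the seat; it stays where it is. Origin at the centre of its underside.
- cell_base: the blue base plate of a soil-testing cell, fixed to the bench: a flat plate 190 mm (its x) x 280 mm (its y) x 22 mm high with a flat, unfenced top deck, a small brass drain stub on its +x side. Origin at the centre of its underside (bench height); deck is at 22 mm. It stands at a different place and yaw each time.
- seat (a point): centre of the floor of the round seat in the middle of the cell base: a blind recess 66 mm in diameter and 10 mm deep (floor 12 mm above the bench, 10 mm below the deck), so a stone lying in it is level with the deck. Axes as the cell base.
- sample_cap: aluminium sample cap with a brass stub, 62 x 81 x 36 mm high, loose bystander at the right of the bench. Origin at the underside
- weight: small brass knob weight, 36 mm diameter, 40 mm high, loose bystander at the right. Origin at the centre of its underside
- calculator: dark pocket calculator, 135 x 78 x 17 mm, loose bystander at the left. Origin at the centre of its underside
- marker: red and white marker pen, 135 mm long, 17 mm thick, loose bystander at the left. Origin at its middle, on the bench
- beaker: white plastic beaker, 95 mm wide, 115 mm high, loose bystander behind the cell base. Origin at the centre of its underside
There are look-alikes about, which are no part of the job. Leave any orange, red or yellow look-alike of the grey_stone alone.

How it is judged:
At the end, for the whole second after the job is handed in: The grey stone lies in the seat: centre within 5 mm of the seat's centre, underside within 2 mm of its floor, tilted less than 0.04 rad, at rest; the brown stone has moved less than 15 mm and the other loose things less than 20 mm (horizontal distance between grey_stone and seat below 0.005 m and z of grey_stone in the frame of seat below 0.002 m and angle between grey_stone's own z axis and vertical below 0.04 rad and linear speed of grey_stone below 0.01 m/s and distance of brown_stone from where it was at the start of the episode below 0.015 m and distance of each of sample_cap, weight, calculator, marker, beaker from where it was at the start of the episode below 0.02 m); the robot touches nothing.
It fails at once if the grey stone is lifted: its underside's centre more than 8 mm above the deck (z of grey_stone in the frame of cell_base above 0.03 m).
It fails at once if the grey stone is pushed off the plate (height (world z) of grey_stone below 0.006 m).
It fails at once if the grey stone is pressed or squeezed with more than 40 N (contact force between the fingers and grey_stone above 40 N).
It fails at once if the brown stone is moved more than 15 mm (distance of brown_stone from where it was at the start of the episode above 0.015 m).
It fails at once if another loose thing on the bench is moved more than 20 mm (distance of any of sample_cap, weight, calculator, marker, beaker from where it was at the start of the episode above 0.02 m).
It also fails if it takes over 32 s, if anything falls off the work surface, if the arm or the gripper's body presses on something with over 40 N, if the wrist force passes 120 N, or if a joint passes its speed limit or range.

## Robot

A 7-joint arm with a two-finger parallel gripper is mounted at the origin on a cart in front of the work surface, level with it; the furniture and walls round the work are solid. World frame = base frame: x ahead of the robot, y to its left, z up, the work surface at z = 0. Lengths are in m, angles in rad, forces in N, time in s.
With the tool pointing down it reaches from about 0.425 to 1.025 m from the base axis. Payload 3.6 kg.
Tool frame: the origin (TCP) lies midway between the tips of the shut fingers; the grasp point (between the pads) lies 19 mm behind it; z points along the fingers, y is the direction in which the jaws open and shut (so a half turn about z gives the same grasp; the last joint's range is limited). The gripper opens to 85 mm and grips with 20 to 120 N. Pads are 22 mm wide; open, the fingers measure 114 mm over their backs; the gripper's body (76 mm by 85 mm) begins 54 mm behind the grasp point. The pads swing forward as they close: fully open they stand 13 mm farther back than shut.
Start: joints at [1.194, 0.591, 0.048, 1.609, -0.033, 0.943, -0.034], TCP at [0.202, -0.696, 0.231] pointing down, gripper open.
Joint ranges: [-2.69, 2.69], [-0.47, 2.24], [-1.27, 1.36], [0.19, 2.51], [-1.53, 4.68], [0.08, 2.07], [-3.09, 3.09]. Speed limits (rad/s): [2.57, 2.57, 3.14, 3.14, 3.14, 3.14, 3.14].

## Interface

Orientations are given as a 3x3 rotation matrix whose columns are the frame's x, y, z axes.
In Python, from rig import manip gives the robot as it stands.
- The arm moves only by the shell command python3 -m handwheel 'ROWS'. ROWS is JSON, a list of rows, each an object of numbers: "tx", "ty", "tz": the shift along the tool's x, y, z in mm; "wx", "wy", "wz": the turn, a rotation vector about the tool's x, y, z in rad; "gripper": the closure, from -1 (fully open) to 1 (shut). A call has 1 to 8 rows; each row is the pose to reach, as a shift and turn from the pose measured when the call began, along the tool's axes at that moment; what a row does not reach only later rows make up. A row lasts 1/10 s, in which the tool goes at most 50 mm and 8.59 degrees, less where a joint would pass 70% of its speed; a pose out of reach is approached as far as the arm can. A call with a gripper value outside its range is refused whole. The fingers move at their own pace and stop on an object; the grip force is fixed at half the most. Time passes only in rows, so rows that repeat a pose let the fingers close. It gives the time, the measured TCP pose, the force and the opening at its end, in the units of the state.
- manip.get_obs(): the state, without advancing time (a new reading comes with each control period).
- manip.get_image(name): name is "scene" or "side" or "wrist"; returns a dict with "image" (480x640x3 uint8, red, green, blue), "fx", "fy", "cx", "cy" (pixels), "T" (4x4, takes a point from camera to world coordinates); the wrist camera has in their place "T_tool_cam" (4x4, takes a point from camera to tool coordinates, whose origin is the TCP and whose axes are the flange's). Camera axes: x right, y up, looking along -z (the intrinsics and any distortion apply to the point x, -y, -z); pixel columns grow to the right and rows downward; lengths in m; the calibration is good to about 2 mm. The wrist camera is an equidistant fisheye: a pixel r from the principal point sees the ray r / f radians off the axis. A picture is of the moment at which its call begins: read the wrist's pose just before it. There is no depth.
- manip.close_job(): hands the job in, once; it reports no verdict.
The state is a dict: "time_s": time; "q": joint angles; "qvel": joint speeds; "effort": joint torques, N m; "tcp_pos": TCP position; "tool_rot": TCP orientation; "ft_force": force on the tool from outside, world axes, zero at the start; "torque": the same for the moment, N m; "finger_gap": opening from 0.0 (shut) to 1.0 (fully open).
Only numpy, scipy, OpenCV 4.12 (cv2) and the standard library are available. Lean on these libraries where they do the work, as an engineer would, in place of code of your own. Each camera call takes 0.05 s, during which the arm holds its last target. There are 200 camera calls.

## Working session

There is one attempt and no reset: what is moved stays moved. The work goes in short steps, Python scripts to look and compute and a shell command to move; the robot and the scene stay as the last step left them, time stands still between calls to the robot, and variables do not carry over. Pictures are saved under pics/ and viewed, about 8 in all and at most 12, crops included, and the job is handed in when it is done.

```bash
mkdir -p pics; ls; python3 - <<'E'
from rig import manip
import cv2,numpy as np,json
np.set_printoptions(precision=4,suppress=True)
for n in ("scene","side"):
    d=manip.get_image(n); cv2.imwrite(f"pics/{n}0.png",d["image"][:,:,::-1])
    print(n,{k:(v if k!="T" else np.array(v)) for k,v in d.items() if k!="image"})
o=manip.get_obs();print(o["time_s"],o["tcp_pos"],o["tool_rot"],o["finger_gap"])
E
```

```text
pics
scene {'fx': 623.7194096100745, 'fy': 623.7194096100745, 'cx': 316.7862687958185, 'cy': 243.33676123235665, 'T': array([[-0.7818,  0.3863, -0.4895, -0.1174],
       [-0.6232, -0.4565,  0.635 ,  0.8224],
       [ 0.0219,  0.8015,  0.5976,  0.9056],
       [ 0.    ,  0.    ,  0.    ,  1.    ]])}
side {'fx': 569.3630917422341, 'fy': 569.3630917422341, 'cx': 316.94578246001697, 'cy': 235.8238451733992, 'T': array([[-0.9989,  0.0095, -0.0467,  0.4965],
       [-0.0434, -0.5842,  0.8104,  0.9387],
       [-0.0195,  0.8116,  0.5839,  0.7881],
       [ 0.    ,  0.    ,  0.    ,  1.    ]])}
0.1 [ 0.2021 -0.6955  0.2302] [[ 0.9603  0.2791 -0.0007]
 [ 0.2791 -0.9602  0.0019]
 [-0.0002 -0.0021 -1.    ]] 0.9972359694287043
```

View pics/scene0.png

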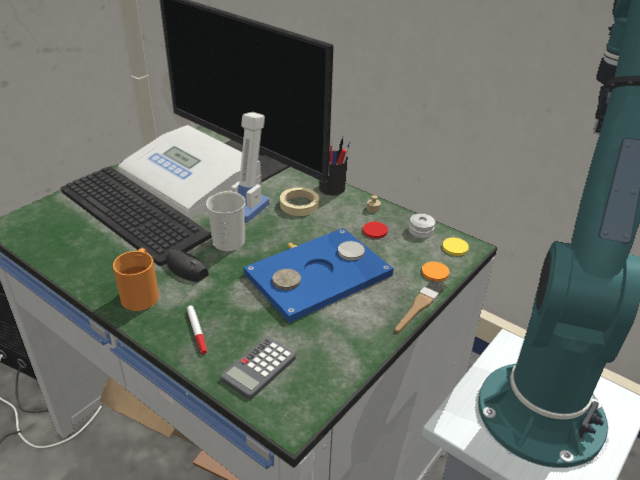

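View pics/side0.png

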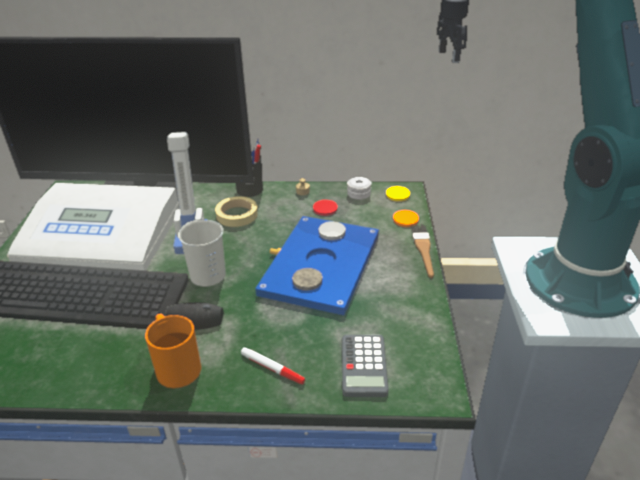

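Candidates for the grey stone in the scene view:
- light grey disc on the deck at (351,251): this is the choice
- brownish disc on the deck at (286,279): the brown stone
- aluminium cap at (421,225)
- red disc at (375,230), orange at (435,271), yellow at (456,246)

Next I'll measure it and check it in a close crop.

```bash
cat > h.py <<'E'
import numpy as np,cv2
from rig import manip
np.set_printoptions(precision=4,suppress=True)
def cast(d,uv,z):
    uv=np.atleast_2d(uv).astype(float);T=np.array(d["T"])
    r=np.c_[(uv[:,0]-d["cx"])/d["fx"],-(uv[:,1]-d["cy"])/d["fy"],-np.ones(len(uv))]@T[:3,:3].T
    return T[:3,3]+r*((z-T[2,3])/r[:,2])[:,None]
def plate(d):
    "corners of the plate's deck -> centre, yaw, sizes"
    hsv=cv2.cvtColor(d["image"],cv2.COLOR_RGB2HSV)
    m=cv2.inRange(hsv,(100,150,50),(125,255,255))
    n,l,s,c=cv2.connectedComponentsWithStats(m); i=1+np.argmax(s[1:,4])
    cs,_=cv2.findContours((l==i).astype(np.uint8),cv2.RETR_EXTERNAL,cv2.CHAIN_APPROX_NONE)
    hull=cv2.convexHull(max(cs,key=cv2.contourArea))
    return hsv,hull,s[i]
def blobs(d,hsv,hull,lo,hi):
    pm=np.zeros(hsv.shape[:2],np.uint8);cv2.fillConvexPoly(pm,hull,255)
    m=cv2.inRange(hsv,lo,hi)&pm
    cs,_=cv2.findContours(m,cv2.RETR_EXTERNAL,cv2.CHAIN_APPROX_NONE)
    return [c for c in cs if cv2.contourArea(c)>120]
E
python3 - <<'E'
from h import *
out=[]
for n in ("scene","side"):
    d=manip.get_image(n);hsv,hull,s=plate(d)
    print(n,s,"hull",cv2.approxPolyDP(hull,4,True)[:,0].tolist())
    for c in blobs(d,hsv,hull,(0,0,60),(179,95,255)):
        p=cast(d,c[:,0],.032)[:,:2].astype(np.float32)
        (x,y),r=cv2.minEnclosingCircle(p);m=np.zeros(hsv.shape[:2],np.uint8);cv2.drawContours(m,[c],-1,255,-1)
        print("blob",c[:,0].mean(0),"xy",x,y,"r",r,"hsv",cv2.mean(hsv,m)[:3])
    x0,y0=s[:2]; cr=d["image"][y0-25:y0+s[3]+10,x0-10:x0+s[2]+60,::-1]
    out.append(cv2.resize(cr,(400,int(400*cr.shape[0]/cr.shape[1])),interpolation=2)); print("crop org",x0-10,y0-25,400/cr.shape[1])
H=max(o.shape[0] for o in out)
cv2.imwrite("pics/crop.png",np.hstack([cv2.copyMakeBorder(o,0,H-o.shape[0],0,0,0) for o in out]))
E
```

```text
scene [ 244  230  149   92 6281] hull [[392, 268], [390, 275], [288, 321], [244, 267], [345, 230]]
blob [286.0139 278.9861] xy 0.568592369556427 0.038101185113191605 r 0.03613040968775749 hsv (29.124752475247526, 44.04950495049505, 148.11089108910892)
blob [350.7761 250.2687] xy 0.5203303098678589 -0.1370527148246765 r 0.037372805178165436 hsv (34.77981651376147, 19.004587155963304, 177.27064220183487)
crop org 234 205 1.82648401826484
side [ 256  218  121   90 5571] hull [[301, 220], [376, 232], [344, 307], [256, 288]]
blob [306.9868 278.6447] xy 0.5719391107559204 0.04018539935350418 r 0.03624558821320534 hsv (36.97508896797153, 39.930604982206404, 160.34875444839858)
blob [331.6812 230.3478] xy 0.5254870653152466 -0.13363893330097198 r 0.038794875144958496 hsv (47.49305555555555, 16.09027777777778, 200.5023148148148)
crop org 246 193 2.094240837696335
```

View pics/crop.png

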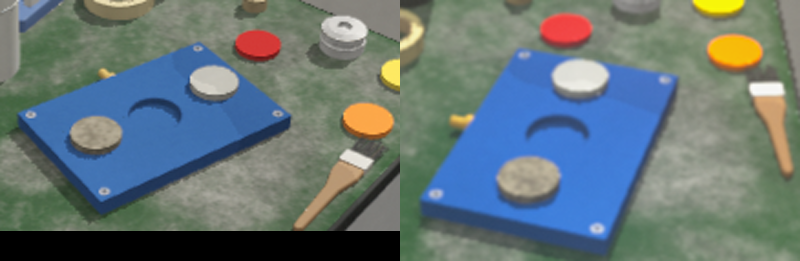

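The choice is confirmed: the pale grey disc in the crop, at left (214,82) and right (580,78). It lies on the deck's right end beside the empty seat, and the brown disc is on the other side. Next: the seat from the deck corners, then the shift to a viewing pose.

```bash
python3 - <<'E'
from h import *
for n,k in (("scene",[[244,267],[345,230],[392,268]]),("side",[[256,288],[301,220],[376,231]])):
    d=manip.get_image(n); c=cast(d,k,.022)[:,:2]
    print(n,c,"size",np.linalg.norm(c[1]-c[0]),np.linalg.norm(c[2]-c[1]),"ctr",(c[0]+c[2])/2)
    v=c[0]-c[1];print("long-axis dir",np.degrees(np.arctan2(v[1],v[0])))
o=manip.get_obs();R=np.array(o["tool_rot"]);p=np.array([.505,-.20,.20])
print("T_tool_cam",np.array(manip.get_image("wrist")["T_tool_cam"]))
print("shift mm",R.T@(p-o["tcp_pos"])*1000)
E
```

```text
scene [[ 0.6757  0.0588]
 [ 0.5876 -0.2037]
 [ 0.4182 -0.1534]] size 0.2768741237990466 0.17661950777638566 ctr [ 0.547  -0.0473]
long-axis dir 71.43464406124178
side [[ 0.6748  0.0604]
 [ 0.5988 -0.1889]
 [ 0.4213 -0.146 ]] size 0.2606795185744331 0.18265418819859885 ctr [ 0.5481 -0.0428]
long-axis dir 73.0566067037935
T_tool_cam [[-0.0003  0.9455  0.3257  0.0849]
 [ 1.      0.0004 -0.0004  0.0005]
 [-0.0005  0.3257 -0.9455 -0.1433]
 [ 0.      0.      0.      1.    ]]
shift mm [ 429.145  -391.7206   31.1742]
```

```bash
python3 -m handwheel '[{"tx":429,"ty":-392,"tz":31,"wz":-1.04,"gripper":0},{"tx":429,"ty":-392,"tz":31,"wz":-1.04,"gripper":0},{"tx":429,"ty":-392,"tz":31,"wz":-1.04,"gripper":0},{"tx":429,"ty":-392,"tz":31,"wz":-1.04,"gripper":0},{"tx":429,"ty":-392,"tz":31,"wz":-1.04,"gripper":0},{"tx":429,"ty":-392,"tz":31,"wz":-1.04,"gripper":0},{"tx":429,"ty":-392,"tz":31,"wz":-1.04,"gripper":0},{"tx":429,"ty":-392,"tz":31,"wz":-1.04,"gripper":0}]'; python3 - <<'E'
from h import *
o=manip.get_obs();R=np.array(o["tool_rot"]);print(np.degrees(np.arctan2(R[1,0],R[0,0])),R.T@(np.array([.505,-.20,.20])-o["tcp_pos"])*1000)
E
```

```text
16.208089420745278 [ 429.1606 -391.8055   31.1966]validation failed for argument at $[0]...
```

```bash
python3 -m handwheel '[{"tx":50,"ty":-45,"tz":4,"wx":0,"wy":0,"wz":-0.14,"gripper":0}]'; echo; python3 -m handwheel --help | head -30
```

```text
time_s: 0.45
tcp_pos: [0.2221, -0.6599, 0.2286]
tool_rot: [[0.915, 0.404, -0.004], [0.404, -0.915, -0.007], [-0.007, 0.005, -1.0]]
ft_force: [-0.6, -0.4, -0.2]
finger_gap: 0.856
invalid input: not JSON, or not a number
```

All keys are needed in each row. Carrying on.

```bash
cat > go.py <<'E'
import sys
from h import *
def go(p,deg):
    o=manip.get_obs();R=np.array(o["tool_rot"]);t=np.radians(deg)
    G=np.array([[np.cos(t),np.sin(t),0],[np.sin(t),-np.cos(t),0],[0,0,-1.]])
    print("t",o["time_s"],"tcp",o["tcp_pos"],"gap",o["finger_gap"],"F",o["ft_force"])
    print("shift",R.T@(np.array(p)-o["tcp_pos"])*1000,"rot",cv2.Rodrigues(R.T@G)[0].ravel())
if __name__=="__main__": go([float(x) for x in sys.argv[1:4]],float(sys.argv[4]))
E
python3 go.py .505 -.20 .20 75.7
```

```text
t 0.45 tcp [ 0.2221 -0.6599  0.2286] gap 0.8561915784995199 F [-0.5847 -0.3936 -0.2252]
shift [ 444.7343 -306.6843   24.0969] rot [ 0.0015  0.0085 -0.9056]
```

```bash
python3 -m handwheel '[{"tx":445,"ty":-307,"tz":24,"wx":0,"wy":0.008,"wz":-0.905,"gripper":0},{"tx":445,"ty":-307,"tz":24,"wx":0,"wy":0.008,"wz":-0.905,"gripper":0},{"tx":445,"ty":-307,"tz":24,"wx":0,"wy":0.008,"wz":-0.905,"gripper":0},{"tx":445,"ty":-307,"tz":24,"wx":0,"wy":0.008,"wz":-0.905,"gripper":0},{"tx":445,"ty":-307,"tz":24,"wx":0,"wy":0.008,"wz":-0.905,"gripper":0},{"tx":445,"ty":-307,"tz":24,"wx":0,"wy":0.008,"wz":-0.905,"gripper":0},{"tx":445,"ty":-307,"tz":24,"wx":0,"wy":0.008,"wz":-0.905,"gripper":0},{"tx":445,"ty":-307,"tz":24,"wx":0,"wy":0.008,"wz":-0.905,"gripper":0}]'; python3 go.py .505 -.20 .20 75.7
```

```text
time_s: 1.25
tcp_pos: [0.4371, -0.3111, 0.2073]
tool_rot: [[0.248, 0.969, 0.002], [0.969, -0.248, -0.002], [-0.001, 0.002, -1.0]]
ft_force: [0.7, -0.5, -0.4]
finger_gap: 0.5
t 1.25 tcp [ 0.4371 -0.3111  0.2073] gap 0.4996187757491096 F [ 0.6937 -0.5463 -0.446 ]
shift [124.5086  38.1942   7.2252] rot [ 0.002   0.0014 -0.0012]
```

```bash
python3 -m handwheel '[{"tx":45,"ty":14,"tz":3,"wx":0,"wy":0,"wz":0,"gripper":0},{"tx":90,"ty":28,"tz":5,"wx":0,"wy":0,"wz":0,"gripper":0},{"tx":124,"ty":38,"tz":7,"wx":0,"wy":0,"wz":0,"gripper":0},{"tx":124,"ty":38,"tz":7,"wx":0,"wy":0,"wz":0,"gripper":0},{"tx":124,"ty":38,"tz":7,"wx":0,"wy":0,"wz":0,"gripper":0}]'; python3 - <<'E'
from h import *
o=manip.get_obs();d=manip.get_image("wrist")
print(o["tcp_pos"],{k:v for k,v in d.items() if k not in("image","T_tool_cam")})
np.savez("w1.npz",p=o["tcp_pos"],R=o["tool_rot"],Tc=d["T_tool_cam"],K=[d["fx"],d["fy"],d["cx"],d["cy"]],im=d["image"])
cv2.imwrite("pics/w1.png",d["image"][:,:,::-1])
E
```

```text
time_s: 1.75
tcp_pos: [0.5051, -0.1998, 0.2003]
tool_rot: [[0.246, 0.969, 0.002], [0.969, -0.246, -0.002], [-0.002, 0.002, -1.0]]
ft_force: [0.5, -0.3, -0.2]
finger_gap: 0.5
[ 0.5051 -0.1998  0.2003] {'fx': 371.64829954431775, 'fy': 371.64829954431775, 'cx': 314.65373979809345, 'cy': 236.62015741062666}
```

View pics/w1.png

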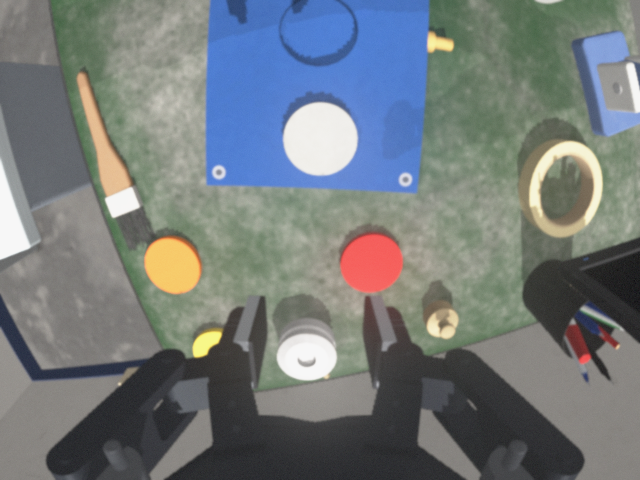

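The wrist view shows the grey stone at (320,138), the seat rim with left, right and bottom points at (279,27), (357,27) and (318,66), and the fingers at half opening.

```bash
cat >> h.py <<'E'
def wcast(p,R,Tc,K,uv,z):
    uv=np.atleast_2d(uv).astype(float);a=(uv-np.array(K)[2:])/np.array(K)[:2]
    th=np.linalg.norm(a,axis=1);s=np.where(th>1e-9,np.sin(th)/np.maximum(th,1e-9),1)
    r=np.c_[a[:,0]*s,-a[:,1]*s,-np.cos(th)]; T=np.eye(4);T[:3,:3]=R;T[:3,3]=p;T=T@Tc
    r=r@T[:3,:3].T
    return T[:3,3]+r*((z-T[2,3])/r[:,2])[:,None]
E
python3 - <<'E'
from h import *
w=np.load("w1.npz");f=lambda uv,z:wcast(w["p"],w["R"],w["Tc"],w["K"],uv,z)[:,:2]
im=w["im"];hsv=cv2.cvtColor(im,cv2.COLOR_RGB2HSV);m=cv2.inRange(hsv,(0,0,150),(179,60,255));m[:, :250]=0;m[:,400:]=0;m[:60]=0;m[195:]=0
c=max(cv2.findContours(m,0,cv2.CHAIN_APPROX_NONE)[0],key=cv2.contourArea)
g=f(c[:,0],.032);print("grey",cv2.minEnclosingCircle(g.astype(np.float32)),"mid",g.mean(0))
# seat rim: dark pixels inside the blue near the rim
v=hsv[:,:,2].astype(int);b=cv2.inRange(v[:90].astype(np.uint8),0,int(np.median(v[80:110,230:270])*0.78));b[:,:265]=0;b[:,370:]=0
n,l,s,_=cv2.connectedComponentsWithStats(b);i=1+np.argmax(s[1:,4]);print("rim box",s[i])
ys,xs=np.where(l==i)
# outer edge: the lowest dark pixel of every column, and the outermost of each row
pts=[(x,ys[xs==x].max()) for x in range(295,345) if (xs==x).any()]
rows=range(15,50);pts+=[(xs[ys==r].min(),r) for r in rows if (ys==r).any()]+[(xs[ys==r].max(),r) for r in rows if (ys==r).any()]
q=f(pts,.022);A=np.c_[2*q,np.ones(len(q))];s=np.linalg.lstsq(A,(q**2).sum(1),rcond=None)[0]
print("seat",s[:2],"r",np.sqrt(s[2]+s[0]**2+s[1]**2))
cr=f([[206,184],[418,192]],.022);print("corners",cr,np.linalg.norm(cr[1]-cr[0]))
u=(cr[1]-cr[0])/np.linalg.norm(cr[1]-cr[0]);print("centre from edge",cr.mean(0)+.14*np.array([-u[1],u[0]]))
E
```

```text
grey ((0.5262567400932312, -0.14046145975589752), 0.0315830260515213) mid [ 0.5263 -0.1404]
rim box [280   0  78  66 731]
seat [ 0.5479 -0.0478] r 0.032225363868229155
corners [[ 0.4172 -0.1536]
 [ 0.6011 -0.2082]] 0.19188324862529044
centre from edge [ 0.549  -0.0467]
```

Both views agree: grey stone at (0.526,-0.140), seat at (0.548,-0.0475), push heading 76.7°, 95 mm to go. Now to 55 mm behind the stone and down.

```bash
python3 go.py .5137 -.194 .035 76.7
```

```text
t 1.8 tcp [ 0.5043 -0.2012  0.2002] gap 0.5022933445196731 F [-0.6851 -0.5053  1.1424]
shift [  9.7455   7.082  165.1805] rot [ 0.0016  0.0023 -0.0191]
```

```bash
python3 -m handwheel '[{"tx":5,"ty":4,"tz":40,"wx":0,"wy":0,"wz":-0.019,"gripper":0},{"tx":10,"ty":7,"tz":80,"wx":0,"wy":0,"wz":-0.019,"gripper":0},{"tx":10,"ty":7,"tz":120,"wx":0,"wy":0,"wz":-0.019,"gripper":0},{"tx":10,"ty":7,"tz":150,"wx":0,"wy":0,"wz":-0.019,"gripper":0},{"tx":10,"ty":7,"tz":165,"wx":0,"wy":0,"wz":-0.019,"gripper":0},{"tx":10,"ty":7,"tz":165,"wx":0,"wy":0,"wz":-0.019,"gripper":0},{"tx":10,"ty":7,"tz":165,"wx":0,"wy":0,"wz":-0.019,"gripper":0}]'; python3 go.py .5137 -.194 .025 76.7;  python3 - <<'E'
from h import *
d=manip.get_image("side")["image"][190:310,250:410,::-1];w=manip.get_image("wrist")["image"][120:480,140:500,::-1]
cv2.imwrite("pics/d1.png",np.hstack([cv2.resize(d,(480,360),interpolation=2),cv2.resize(w,(320,320))if 0 else cv2.copyMakeBorder(cv2.resize(w,(320,320)),0,40,0,0,0)]))
E
```

```text
time_s: 2.5
tcp_pos: [0.5132, -0.1955, 0.0354]
tool_rot: [[0.233, 0.973, 0.001], [0.973, -0.233, -0.003], [-0.003, 0.001, -1.0]]
ft_force: [0.0, -0.3, 0.5]
finger_gap: 0.501
t 2.5 tcp [ 0.5132 -0.1955  0.0354] gap 0.5012408593951686 F [ 0.0015 -0.327   0.4638]
shift [ 1.5725  0.1552 10.3673] rot [ 0.0014  0.0032 -0.0027]
```

View pics/d1.png

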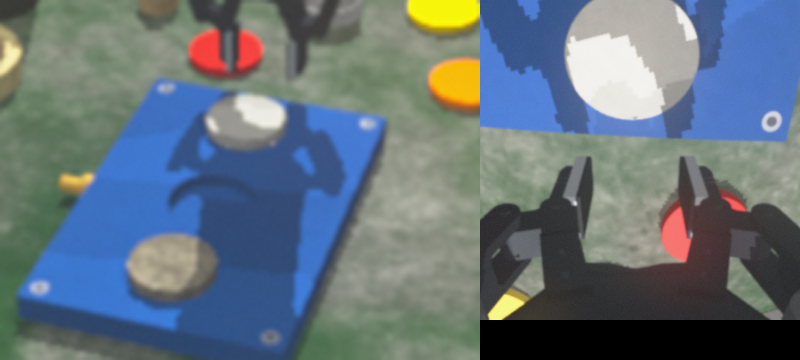

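Side view (left): both fingertips stand just behind the deck edge, at crop (229,70) and (292,77), with the stone ahead of them. Next: the tip height from those pixels.

```bash
python3 - <<'E'
from h import *
d=manip.get_image("side");T=np.array(d["T"]);o=manip.get_obs();R=np.array(o["tool_rot"]);p=np.array(o["tcp_pos"])
for uv in ([250+229/3,190+71/3],[250+292/3,190+78/3]):
    for z in (.03,.035,.04,.045): print(z,R.T@(cast(d,uv,z)[0]-p)*1000)
E
```

```text
0.03 [-4.6027 25.7948  6.5857]
0.035 [ 2.659  23.8009  1.5577]
0.04 [ 9.9207 21.8071 -3.4704]
0.045 [17.1824 19.8133 -8.4985]
0.03 [ -7.1518 -25.5347   6.3861]
0.035 [  0.1267 -27.19     1.3594]
0.04 [  7.4052 -28.8453  -3.6674]
0.045 [ 14.6837 -30.5006  -8.6941]
```

Tips sit about 5.5 mm above the TCP at this opening, consistent with the pad swing. I'll go 10 mm forward, then down to TCP ≈ 0.021 (tips ≈ 0.0265), watching the force.

```bash
python3 -m handwheel '[{"tx":6,"ty":0,"tz":0,"wx":0,"wy":0.003,"wz":0,"gripper":0},{"tx":11,"ty":0,"tz":4,"wx":0,"wy":0.003,"wz":0,"gripper":0},{"tx":11,"ty":0,"tz":8,"wx":0,"wy":0.003,"wz":0,"gripper":0},{"tx":11,"ty":0,"tz":11,"wx":0,"wy":0.003,"wz":0,"gripper":0},{"tx":11,"ty":0,"tz":14,"wx":0,"wy":0.003,"wz":0,"gripper":0},{"tx":11,"ty":0,"tz":14,"wx":0,"wy":0.003,"wz":0,"gripper":0}]'; python3 go.py .5404 -.0806 .021 76.7
```

```text
time_s: 3.25
tcp_pos: [0.5165, -0.1841, 0.0218]
tool_rot: [[0.231, 0.973, 0.003], [0.973, -0.231, -0.001], [0.0, 0.003, -1.0]]
ft_force: [-0.0, 0.1, -0.5]
finger_gap: 0.496
t 3.25 tcp [ 0.5165 -0.1841  0.0218] gap 0.4962637505623216 F [-0.0404  0.0991 -0.4871]
shift [106.1996  -0.7194   0.8484] rot [ 0.0028 -0.0001 -0.0014]
```

```bash
python3 -m handwheel '[{"tx":5,"ty":0,"tz":0.5,"wx":0,"wy":0,"wz":0,"gripper":0},{"tx":10,"ty":0,"tz":1,"wx":0,"wy":0,"wz":0,"gripper":0},{"tx":15,"ty":0,"tz":1,"wx":0,"wy":0,"wz":0,"gripper":0},{"tx":20,"ty":0,"tz":1,"wx":0,"wy":0,"wz":0,"gripper":0},{"tx":25,"ty":0,"tz":1,"wx":0,"wy":0,"wz":0,"gripper":0},{"tx":30,"ty":0,"tz":1,"wx":0,"wy":0,"wz":0,"gripper":0},{"tx":35,"ty":-0.5,"tz":1,"wx":0,"wy":0,"wz":0,"gripper":0},{"tx":40,"ty":-0.5,"tz":1,"wx":0,"wy":0,"wz":0,"gripper":0}]'; python3 go.py .5404 -.0806 .021 76.7
cat > look.py <<'E'
import sys
from h import *
d=manip.get_image("side")["image"][190:310,250:410,::-1];w=manip.get_image("wrist")["image"][0:480,80:560,::-1]
cv2.imwrite(f"pics/{sys.argv[1]}.png",np.hstack([cv2.resize(d,(440,330),interpolation=2),cv2.resize(w,(330,330))]))
E
python3 look.py p1
```

```text
time_s: 4.05
tcp_pos: [0.5253, -0.1446, 0.0209]
tool_rot: [[0.231, 0.973, 0.003], [0.973, -0.231, -0.001], [0.0, 0.003, -1.0]]
ft_force: [0.5, 0.2, -0.2]
finger_gap: 0.501
t 4.05 tcp [ 0.5253 -0.1446  0.0209] gap 0.5008268934923492 F [ 0.489   0.2496 -0.2045]
shift [65.7723 -0.1259 -0.1361] rot [ 0.0028 -0.     -0.0013]
```

View pics/p1.png

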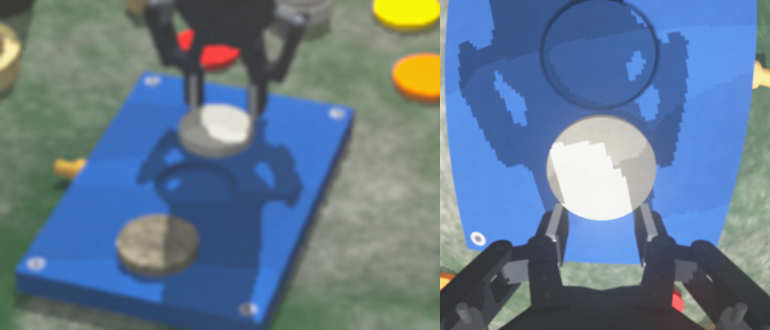

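The wrist view shows the stone (601,168) cradled evenly between the two tips, with the seat (600,52) dead ahead. I'll keep pushing.

```bash
python3 -m handwheel '[{"tx":5,"ty":0,"tz":0,"wx":0,"wy":0,"wz":0,"gripper":0},{"tx":10,"ty":0,"tz":0,"wx":0,"wy":0,"wz":0,"gripper":0},{"tx":15,"ty":0,"tz":0,"wx":0,"wy":0,"wz":0,"gripper":0},{"tx":20,"ty":0,"tz":0,"wx":0,"wy":0,"wz":0,"gripper":0},{"tx":25,"ty":0,"tz":0,"wx":0,"wy":0,"wz":0,"gripper":0},{"tx":30,"ty":0,"tz":0,"wx":0,"wy":0,"wz":0,"gripper":0},{"tx":35,"ty":0,"tz":0,"wx":0,"wy":0,"wz":0,"gripper":0},{"tx":40,"ty":0,"tz":0,"wx":0,"wy":0,"wz":0,"gripper":0}]'; python3 go.py .5404 -.0806 .021 76.7
```

```text
time_s: 4.95
tcp_pos: [0.5349, -0.1045, 0.0209]
tool_rot: [[0.23, 0.973, 0.003], [0.973, -0.23, 0.0], [0.001, 0.003, -1.0]]
ft_force: [-0.9, -0.5, -0.6]
finger_gap: 0.502
t 4.95 tcp [ 0.5349 -0.1045  0.0209] gap 0.5019574129035792 F [-0.9194 -0.5224 -0.5823]
shift [24.5324 -0.1487 -0.0571] rot [ 0.003  -0.0007  0.0001]
```

```bash
python3 -m handwheel '[{"tx":4,"ty":0,"tz":0,"wx":0,"wy":0,"wz":0,"gripper":0},{"tx":8,"ty":0,"tz":0,"wx":0,"wy":0,"wz":0,"gripper":0},{"tx":12,"ty":0,"tz":0,"wx":0,"wy":0,"wz":0,"gripper":0},{"tx":16,"ty":0,"tz":0,"wx":0,"wy":0,"wz":0,"gripper":0},{"tx":20,"ty":0,"tz":0,"wx":0,"wy":0,"wz":0,"gripper":0},{"tx":23,"ty":0,"tz":0,"wx":0,"wy":0,"wz":0,"gripper":0},{"tx":25,"ty":0,"tz":0,"wx":0,"wy":0,"wz":0,"gripper":0},{"tx":25,"ty":0,"tz":0,"wx":0,"wy":0,"wz":0,"gripper":0}]'; python3 go.py .5404 -.0806 .021 76.7; python3 look.py p2
```

```text
time_s: 5.75
tcp_pos: [0.5408, -0.0795, 0.0209]
tool_rot: [[0.229, 0.973, 0.003], [0.973, -0.229, 0.001], [0.001, 0.003, -1.0]]
ft_force: [-0.4, 0.4, 0.5]
finger_gap: 0.495
t 5.75 tcp [ 0.5408 -0.0795  0.0209] gap 0.49529670740929765 F [-0.3542  0.4455  0.4849]
shift [-1.208  -0.1664 -0.1008] rot [ 0.0031 -0.0013  0.001 ]
```

View pics/p2.png

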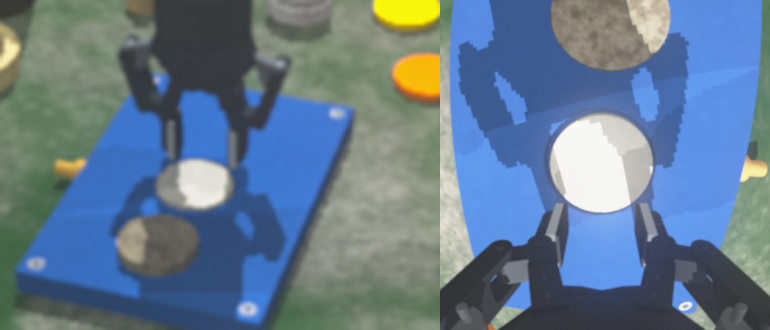

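The wrist view shows the stone (600,163) inside the seat, with a thin dark gap all round. It looks flush in the side view too. I'll back off, rise and check.

```bash
python3 -m handwheel '[{"tx":-5,"ty":0,"tz":0,"wx":0,"wy":0,"wz":0,"gripper":0},{"tx":-10,"ty":0,"tz":-10,"wx":0,"wy":0,"wz":0,"gripper":0},{"tx":-30,"ty":0,"tz":-50,"wx":0,"wy":0,"wz":0,"gripper":0},{"tx":-60,"ty":0,"tz":-90,"wx":0,"wy":0,"wz":0,"gripper":0},{"tx":-80,"ty":0,"tz":-130,"wx":0,"wy":0,"wz":0,"gripper":0},{"tx":-80,"ty":0,"tz":-130,"wx":0,"wy":0,"wz":0,"gripper":0},{"tx":-80,"ty":0,"tz":-130,"wx":0,"wy":0,"wz":0,"gripper":0},{"tx":-80,"ty":0,"tz":-130,"wx":0,"wy":0,"wz":0,"gripper":0}]'; python3 - <<'E'
from h import *
o=manip.get_obs();d=manip.get_image("wrist");im=d["image"];K=[d["fx"],d["fy"],d["cx"],d["cy"]]
hsv=cv2.cvtColor(im,cv2.COLOR_RGB2HSV);m=cv2.inRange(hsv,(0,0,90),(179,60,255));m[:,:240]=0;m[:,400:]=0;m[240:]=0
for c in cv2.findContours(m,0,cv2.CHAIN_APPROX_NONE)[0]:
    if cv2.contourArea(c)<1500: continue
    for z in (.022,.032):
        g=wcast(o["tcp_pos"],o["tool_rot"],d["T_tool_cam"],K,c[:,0],z)[:,:2].astype(np.float32);print(c[:,0].mean(0),"z",z,cv2.minEnclosingCircle(g),cv2.fitEllipse(g)[1])
for n in ("scene","side"):
    e=manip.get_image(n);h,hull,s=plate(e)
    for c in blobs(e,h,hull,(0,0,60),(179,95,255)):
        p=cast(e,c[:,0],.032)[:,:2].astype(np.float32);print(n,cv2.minEnclosingCircle(p), "flush z:",cv2.minEnclosingCircle(cast(e,c[:,0],.022)[:,:2].astype(np.float32)))
s=manip.get_image("side")["image"][190:310,250:410,::-1]
cv2.imwrite("pics/f.png",np.hstack([cv2.resize(s,(400,300),interpolation=2),cv2.resize(im[0:240,160:480,::-1],(400,300),interpolation=2)]))
E
```

```text
time_s: 6.65
tcp_pos: [0.521, -0.1574, 0.1503]
tool_rot: [[0.229, 0.973, 0.002], [0.973, -0.229, 0.001], [0.001, 0.001, -1.0]]
ft_force: [-0.5, 0.1, 0.1]
finger_gap: 0.499
[315.9095  74.7119] z 0.022 ((0.5491374731063843, -0.04814721643924713), 0.03169311583042145) (0.0622541606426239, 0.06256604194641113)
[315.9095  74.7119] z 0.032 ((0.5488309264183044, -0.04916280508041382), 0.030530178919434547) (0.059962715953588486, 0.060263119637966156)
scene ((0.5691452026367188, 0.038751956075429916), 0.035710856318473816) flush z: ((0.5770047903060913, 0.02978138066828251), 0.03611845150589943)
scene ((0.5395106673240662, -0.03733186796307564), 0.03349360078573227) flush z: ((0.5470311045646667, -0.04717347025871277), 0.03387589752674103)
side ((0.5710462927818298, 0.04036996141076088), 0.03619648888707161) flush z: ((0.5720319151878357, 0.028489679098129272), 0.03667391836643219)
side ((0.5465518832206726, -0.03351670876145363), 0.03373870626091957) flush z: ((0.5472134947776794, -0.04637416452169418), 0.03418358415365219)
```

View pics/f.png

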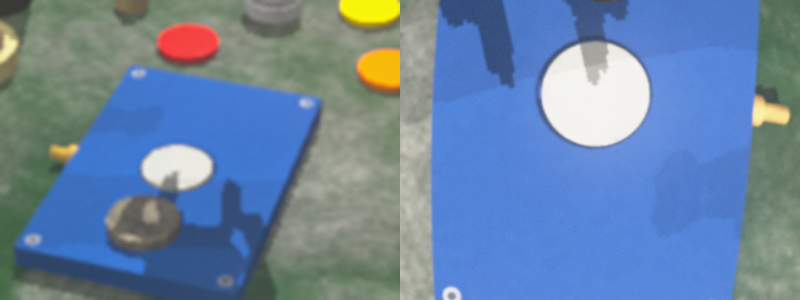

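The stone sits flush. At deck height all three views put its centre within about 1.5 mm of the seat's, it measures 62.4 mm across, and no side wall shows. The brown stone is unchanged to within 2 mm.

```bash
python3 -c "
from rig import manip
print(manip.get_obs()['qvel']);print(manip.close_job())"
```

```text
[ 0.00097742  0.00032109  0.00137098 -0.00459809  0.00247525  0.00177984
 -0.0015701 ]
the job is handed in; nothing more can be done
None
```

The grey stone is in the seat and the job is handed in, at about 7 s on the robot's clock. I pushed the stone about 95 mm across the deck with two half-open fingertips until it dropped in. Then I backed off and raised the arm clear.

**Position:** the last wrist view puts the stone's centre at (0.549, -0.048), against (0.548, -0.0475) measured for the seat. The scene and side views agree to within about 2 mm.

**Seating:** taken at deck height it measures 62.4 mm across, which is its true size, with an even gap all round and no side wall showing. That means flush and flat, but only as judged from the pictures; I did not press it or measure its height directly.

**Force:** the wrist force read about 1 N or less after each push move.

**Other things:** the brown stone reads within about 2 mm of where it started. I did not measure the other loose things again. The fingers kept clear of them, and the sample cap looked in place in the last views.

No check failed or disagreed. The first move was refused because each row needs all seven keys, and nothing moved.

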